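# Index the coffee-capsule wheel to its next hole

### The arm

A 6-joint arm with a two-finger parallel gripper is mounted at the origin on a cart in front of the work surface, level with it; the furniture and walls round the work are solid. World frame = base frame: x ahead of the robot, y to its left, z up, the work surface at z = 0. Lengths are in m, angles in degrees, forces in N, time in s.
With the tool pointing down it reaches from about 0.35 to 0.875 m from the base axis. Payload 4.2 kg.
Tool frame: the origin (TCP) lies midway between the tips of the shut fingers; the grasp point (between the pads) lies 19 mm behind it; z points along the fingers, y is the line along which they close (so a half turn about z gives the same grasp; the last joint's range is limited). The gripper opens to 87 mm and grips with 3 to 60 N. Pads are 19 mm wide; open, the fingers measure 117 mm over their backs; the gripper's body (75 mm by 190 mm) begins 51 mm behind the grasp point.
Start: joints at [-54.626, 22.042, 0.453, 0, -68.411, -14.817], TCP at [0.219, -0.585, 0.223] pointing down, gripper open.
Joint ranges: [-179.83, 179.83], [-69.29, 118.12], [-61.27, 80.66], [-181.25, 117.63], [-171.15, -9.14], [-177.46, 177.46]. Speed limits (degrees/s): [159.86, 159.86, 180, 180, 180, 180].

### API

Orientations are given as a 3x3 rotation matrix whose columns are the frame's x, y, z axes.
In Python, from station import * gives the robot as it stands. The module is installed in compiled form; this text tells all that it offers.
- The arm moves only by the tool servo_tool, never from a script. Its argument "deltas" is a list of rows, each an object of numbers: "tx", "ty", "tz": the shift along the tool's x, y, z in mm; "ax", "ay", "az": the turn, a rotation vector about the tool's x, y, z in rad; "claw": the finger opening in mm, from 0 to 87. In form: [{"tx": .., "ty": .., "tz": .., "ax": .., "ay": .., "az": .., "claw": ..}, ...]. A call has 1 to 12 rows; each row is the pose to reach, as a shift and turn from the pose commanded when the call began, along the tool's axes at that moment; what a row does not reach only later rows make up. A row lasts 1/12 s, in which the tool goes at most 41.7 mm and 7.16 degrees, less where a joint would pass 70% of its speed; a pose out of reach is approached as far as the arm can. A call with a gripper value outside its range is refused whole. The fingers move at their own pace and stop on an object; the grip force is fixed at half the most. Time passes only in rows, so rows that repeat a pose let the fingers close. It gives the time, the measured TCP pose, the force, the opening and the grip force at its end, in the units of the state.
- sense(): the state, without advancing time (a new reading comes with each control period).
- capture(name): name is "side" or "top" or "wrist"; returns the picture (420x560x3 uint8, blue, green, red); there is no depth.
- calibration(name): a dict with "fx", "fy", "cx", "cy" (pixels), "cam_to_world" (4x4, takes a point from camera to world coordinates); the wrist camera has in their place "hand_eye" (4x4, takes a point from camera to tool coordinates, whose origin is the TCP and whose axes are the flange's). Camera axes: x right, y down, z forward; pixel columns grow to the right and rows downward; lengths in m; the calibration is good to about 2 mm. A picture is of the moment at which its call begins: read the wrist's pose just before it. calibration takes no time and is no camera call.
- finish_job(): hands the job in; it is judged then, once.
Trained networks look in the newest picture that a camera, given by its name, has taken for a name from the list of things; names that differ only in an ending like _2 or _b are one class to them, and where a whole thing is asked for, a point or a joint stands for the part that bears it (a point fixed in the world has none). Each returns a list of dicts, best first, with "confidence" (0 to 1); they miss things now and then, are a little off and sometimes report something else, mostly with a low value. They report only what shows in the picture. A call takes as long as a camera call.
- recognise(label, camera): "xyz" ([x, y, z] in m, in the coordinates of the camera as it stood for that picture, good to about 4 mm: the middle of the surface that is visible of it).
- trace(label, camera): "mask" (420x560 bool, what is visible of it).
The state is a dict: "time_s": time; "joints": joint angles; "joint_velocities": joint speeds; "effort": joint torques, N m; "tcp_pos": TCP position; "ee_rot": TCP orientation; "wrist_force": force on the tool from outside, world axes, zero at the start; "moment": the same for the moment, N m; "gripper_width": opening from 0.0 (shut) to 1.0 (fully open); "gripper_force": force on a finger pad.
Only numpy, scipy, OpenCV 4.12 (cv2) and the standard library are available. Lean on these libraries where they do the work, as an engineer would, in place of code of your own. Each camera call takes 0.05 s, during which the arm holds its last target. There are 200 camera calls.

### The job

Advance the sloping coffee-capsule wheel by one hole: draw its spring index pin by the red knob, turn the wheel anticlockwise (as you face it, the knob goes from the left to the right along the bottom), and let the pin drop fully home in the very next hole, without carrying it past. Where exactly that hole lies is not known beforehand: feel for it. Then let go, and leave the cup, the jars and the salt shaker around it where they stand.

Things in the scene. Friction and masses are not known exactly. Their poses are not given: they have to be found in the camera images.
- magazine: Stand of the capsule wheel, fixed to the worktop; foot 250 x 250 mm, 0.30 m high in all. Origin: under the foot, on the line below the hub; z up, x to its back (the wheel's low open side faces -x, to the robot). The wheel's axis crosses the point 145 mm above the origin and leans 30 degrees: its direction, up out of the wheel, is (-0.5, 0, 0.866) in this frame.
- hood_edge (a point): Middle of the lower front edge (black bar, 292 mm wide along the stand's y) of the clear hood over the wheel's upper half, 95 mm above the deck and 54 mm down-slope of the axis; the hood runs from here up-slope, parallel to the deck. It blocks an upright gripper at the knob: come along the wheel's axis, tool leaning 30 degrees, its body towards the robot. The gripper starts near it.
- hub (a point): Centre of the wheel on its axis, on the deck's top face; z is the wheel's axis, up out of the deck. White deck 192 mm across; coffee capsules 26 mm high are fixed on it, none farther than 85 mm from the axis.
- knob (a point): Centre of the index pin's red pull knob: cylinder along the wheel's axis, 24 mm across, 23 mm high, 118 mm from that axis, on a lug of the wheel, turning with it; z is the pin's axis, parallel to the wheel's. With the pin home this point is 26.5 mm above deck and lug. Under the knob: brass boss, 19 mm across, 10 mm high.
- wheel (a joint): Wheel angle (rad): 0 at the start, pin in the home hole; grows anticlockwise seen from the front, about the axis (knob goes from the stand's +y side round the bottom to its -y side). Turns with about 0.15 Nm. The next hole lies somewhere from 0.50 to 0.76 (the plate under the wheel is adjustable, and stays put); another 0.63 farther on. Beyond 0.92 the hole has been passed.
- index_pin (a joint): Draw of the index pin along the axis (m): 0 home in a hole, 0.008 when its tip rides on the plate between holes, 0.016 at most. A spring pulls it down, 6 N when home plus 300 N/m; left free over a hole it snaps home. Pin 8 mm thick with round tip, holes 10.6 mm wide along the arc: in a hole the wheel has about 0.01 rad of play each way.
- espresso_cup: Cream espresso cup with handle, 62 x 91 x 56 mm, loose bystander; origin under its centre. Leave alone.
- sugar_jar: Glass jar with a pale lid, 68 mm across, 104 mm high, loose bystander; origin under its centre. Leave alone.
- cinnamon_jar: Small jar with a black lid, 44 mm across, 99 mm high, loose bystander; origin under its centre. Leave alone.
- salt_shaker: Salt shaker, 44 mm across, 90 mm high, loose bystander; origin under its centre. Leave alone.

How it is judged:
By the outcome, as a careful person would: the job done as asked, in the order asked, and still so for the second after the job is handed in, with the robot touching nothing.
It also fails if it takes over 42 s, if anything falls off the work surface, if the arm or the gripper's body presses on something with over 40 N, if the wrist force passes 120 N, or if a joint passes its speed limit or range.

## Working session

There is one attempt and no reset: what is moved stays moved. The work goes in short steps, Python scripts to look and compute and a tool call to move; the robot and the scene stay as the last step left them, time stands still between calls to the robot, and variables do not carry over. Pictures are saved under pics/ and viewed, at most 10 in all, crops included, and the job is handed in when it is done.

Besides the shell and the picture viewer there is one more tool, called after "Emit:" as a command line: name --argument value ..., lists and objects as JSON in quotes. servo_tool: Moves the arm, as the interface text tells. Its arguments: {"type":"object","properties":{"deltas":{"type":"array","items":{"type":"object","properties":{"tx":{"type":"number"},"ty":{"type":"number"},"tz":{"type":"number"},"ax":{"type":"number"},"ay":{"type":"number"},"az":{"type":"number"},"claw":{"type":"number"}}}}},"required":["deltas"]}

```bash
mkdir -p pics; cat > h.py <<'E'
from station import *
import numpy as np, cv2
def look(cam,name=None):
    s=sense(); im=capture(cam)
    if name: cv2.imwrite(f'pics/{name}.png',im)
    c=calibration(cam)
    if cam=='wrist':
        T=np.eye(4);T[:3,:3]=s['ee_rot'];T[:3,3]=s['tcp_pos'];M=T@np.array(c['hand_eye'])
    else: M=np.array(c['cam_to_world'])
    return im,c,M
def rec(l,cam,M,n=2):
    r=recognise(l,cam)
    for d in r[:n]:
        p=M@np.r_[d['xyz'],1]; print(cam,l,round(d['confidence'],2),p[:3].round(4))
    return r
E
python3 - <<'E'
from h import *
s=sense();print(s)
for cam in('side','top','wrist'):
    im,c,M=look(cam,cam+'0')
    print(cam,c['fx'],c['cx'],c['cy'],M.round(3).tolist())
    for l in('magazine','knob','hub','hood_edge','espresso_cup','sugar_jar','cinnamon_jar','salt_shaker'): rec(l,cam,M)
a=[cv2.imread(f'pics/{c}0.png') for c in('side','top')]
E
```

```text
{'time_s': 0.0, 'joints': array([-5.46270445e+01,  2.20907076e+01,  3.79068465e-01, -2.84517410e-02,
       -6.84115663e+01, -1.48166138e+01]), 'joint_velocities': array([ 0.05146052, -0.00568232, -0.05610162,  0.04120787,  0.00307843,
        0.11004955]), 'effort': array([ 9.20502462e-04, -3.90667927e+01,  1.87405801e+01,  4.22004104e+00,
        1.08268214e-02, -1.99803740e-04]), 'tcp_pos': array([ 0.21925483, -0.58462816,  0.22145671]), 'ee_rot': array([[-9.36391629e-01, -3.50955786e-01, -8.68293668e-04],
       [-3.50956845e-01,  9.36389454e-01,  2.02065484e-03],
       [ 1.03900525e-04,  2.19685789e-03, -9.99997582e-01]]), 'wrist_force': array([ 0.66115915, -0.19940833,  0.14855947]), 'moment': array([-0.02019944, -0.04682217,  0.03195448]), 'gripper_force': 0.0, 'gripper_width': 0.9977759872545459}
side 506.8720531751424 273.2577835459745 210.9775687643887 [[-0.867, -0.367, 0.336, 0.09], [-0.498, 0.65, -0.574, 0.482], [-0.007, -0.665, -0.746, 1.105], [0.0, 0.0, 0.0, 1.0]]
side magazine 0.61 [ 0.5633 -0.3382  0.2265]
side knob 0.4 [ 0.5423 -0.2503  0.1221]
side hub 0.95 [ 0.550
[... 270 characters left out ...]
965763096 283.30331610936514 202.7804737686595 [[0.06, -0.977, 0.203, 0.227], [-0.998, -0.058, 0.017, -0.283], [-0.005, -0.204, -0.979, 1.486], [0.0, 0.0, 0.0, 1.0]]
top magazine 0.66 [ 0.5729 -0.3739  0.2505]
top knob 0.44 [ 0.5475 -0.2619  0.1227]
top hub 0.61 [ 0.5491 -0.2662  0.1145]
top hood_edge 0.59 [ 0.5731 -0.37    0.2467]
top espresso_cup 0.76 [ 0.6589 -0.002   0.0279]
wrist 334.684879965895 282.0958740730232 211.3302699973685 [[-0.353, 0.899, 0.259, 0.147], [0.936, 0.339, 0.098, -0.614], [0.0, 0.277, -0.961, 0.384], [0.0, 0.0, 0.0, 1.0]]
wrist sugar_jar 0.94 [ 0.408  -0.5716  0.0459]
wrist cinnamon_jar 0.93 [ 0.3693 -0.5041  0.0436]
wrist salt_shaker 0.95 [ 0.3345 -0.4325  0.0503]
```

View pics/side0.png

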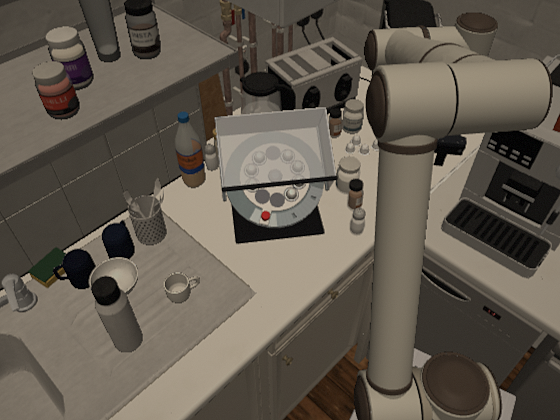

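View pics/top0.png

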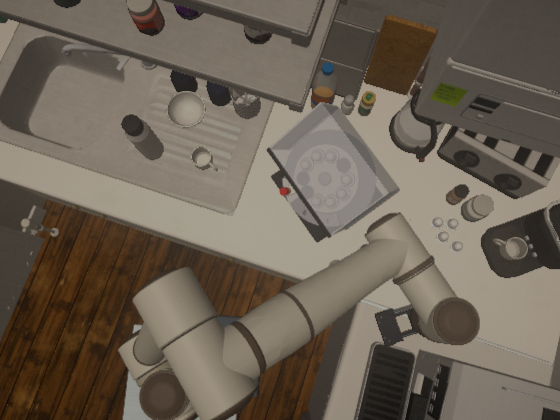

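View pics/wrist0.png

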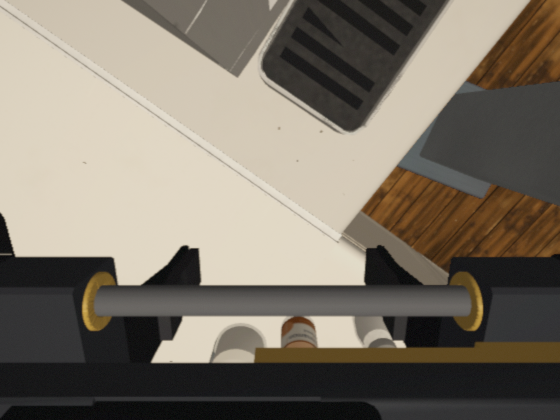

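Side: knob at (266,215), hood bar from (221,187) to (334,179). Top: knob at (284,191), bar from (269,150) to (329,237), the arm clear of it. The wrist view shows only the three jars at the bottom. I'll crop both fixed views.

```bash
python3 - <<'E'
import cv2,numpy as np
s=cv2.imread('pics/side0.png');t=cv2.imread('pics/top0.png')
for n,i in(('s',s),('t',t)):
    b,g,r=[i[...,k].astype(int) for k in range(3)]
    m=((r>90)&(r-g>50)&(r-b>50)).astype('u1')
    q,l,st,ce=cv2.connectedComponentsWithStats(m)
    print(n,[(st[k].tolist(),ce[k].round(1).tolist()) for k in range(1,q) if st[k][4]>8])
A=cv2.resize(s[95:250,205:340],None,fx=2.9,fy=2.9,interpolation=3)
B=cv2.resize(t[95:250,262:402],None,fx=2.8,fy=2.8,interpolation=3)
h=min(A.shape[0],B.shape[0]);cv2.imwrite('pics/c1.png',np.hstack([A[:h],B[:h]]));print(A.shape,B.shape)
E
```

```text
s [([261, 211, 9, 8, 57], [265.2, 214.6])]
t [([280, 188, 9, 8, 48], [283.2, 191.0])]
(450, 392, 3) (434, 392, 3)
```

View pics/c1.png

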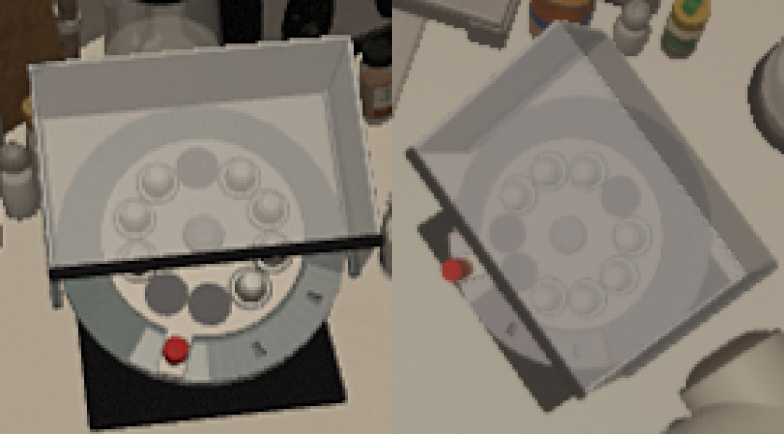

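Side crop: knob at about (175,350), bar ends (52,272) and (380,239), foot front corners (92,428) and (345,402). Top crop: knob (453,270), bar ends (410,153) and (580,396), foot corners (418,228) and (548,410). Next I fit the stand pose to these.

```bash
cat > fit.py <<'E'
from h import *
from scipy.optimize import least_squares
C={c:calibration(c) for c in('side','top')}
def proj(c,p):
    k=C[c];q=np.linalg.inv(np.array(k['cam_to_world']))@np.r_[p,1]
    return np.array([k['fx']*q[0]/q[2]+k['cx'],k['fy']*q[1]/q[2]+k['cy']])
ax=np.array([-.5,0,.866]); dn=np.array([-.866,0,-.5]); ey=np.array([0,1.,0])
def pts(v):
    x,y,yaw,phi,h,zf=v
    R=np.array([[np.cos(yaw),-np.sin(yaw),0],[np.sin(yaw),np.cos(yaw),0],[0,0,1]])
    o=np.array([x,y,0]); hub=np.array([0,0,.145])+h*ax
    kn=hub+.118*(np.cos(phi)*dn+np.sin(phi)*ey)+.0265*ax
    b=hub+.095*ax+.054*dn
    W=lambda p:o+R@p
    return dict(knob=W(kn),bl=W(b+.146*ey),br=W(b-.146*ey),fl=W(np.array([-.125,.125,zf])),fr=W(np.array([-.125,-.125,zf])),hub=W(hub)),R
u=lambda s,x,y:(205+x/2.9,95+y/2.9) if s=='side' else (262+(x-392)/2.8,95+y/2.8)
obs=[('side','knob',265.2,214.6,4),('top','knob',283.2,191,4)]
for s,n,x,y in [('side','bl',52,272),('side','br',380,239),('side','fl',92,428),('side','fr',345,402),('top','bl',410,153),('top','br',580,396),('top','fl',418,228),('top','fr',548,410)]:
    obs.append((s,n,*u(s,x,y),.4 if n[0]=='f' and not(s=='side' or n=='fr') else 1))
if __name__=='__main__':
    f=lambda v:np.r_[np.concatenate([w*(proj(s,pts(v)[0][n])-[a,b]) for s,n,a,b,w in obs]),v[4]*100,(v[5]-.008)*100]
    r=least_squares(f,[.57,-.35,-.9,.2,0,.01]); v=r.x
    print(v.round(4),np.degrees(v[2:4])); 
    for o in obs: print(o[0],o[1],(proj(o[0],pts(v)[0][o[1]])-o[2:4]).round(1))
    P,R=pts(v); print({k:p.round(4).tolist() for k,p in P.items()})
    # direct knob triangulation
    g=lambda p:np.concatenate([proj(s,p)-[a,b] for s,n,a,b,w in obs[:2]])
    q=least_squares(g,P['knob']);print('knob tri',q.x.round(4),q.fun.round(1))
    np.save('v.npy',v)
E
python3 fit.py
```

```text
[ 0.5861 -0.3702 -0.8892  0.3426  0.0064  0.0257] [-50.94802191  19.63128072]
side knob [ 0.4 -0.3]
top knob [ 0.3 -0.5]
side bl [-1.6  2.7]
side br [0.8 0.2]
side fl [-1.1  1.6]
side fr [ 2.2 -1.3]
top bl [-3.5 -1. ]
top br [ 0.6 -0.4]
top fl [-7.3  1.1]
top fr [-5.   2.7]
{'knob': [0.5459, -0.2577, 0.1179], 'bl': [0.6381, -0.2026, 0.2058], 'br': [0.4113, -0.3865, 0.2058], 'fl': [0.6044, -0.1944, 0.0257], 'fr': [0.4103, -0.3519, 0.0257], 'hub': [0.5841, -0.3677, 0.1505]}
knob tri [ 0.5456 -0.2567  0.1173] [ 0.3  0.1 -0.1 -0.4]
```

```bash
python3 - <<'E'
from fit import *
T={}
for n in('bl','br','fl','fr','knob'):
    oo=[o for o in obs if o[1]==n]
    q=least_squares(lambda p:np.concatenate([proj(s,p)-[a,b] for s,_,a,b,w in oo]),[.55,-.3,.1]);T[n]=q.x;print(n,q.x.round(4),q.fun.round(1))
print(np.linalg.norm(T['bl']-T['br']),np.linalg.norm(T['fl']-T['fr']))
d=T['bl']-T['br'];print('yaw bar',np.degrees(np.arctan2(-d[0],d[1])))
d=T['fl']-T['fr'];print('yaw foot',np.degrees(np.arctan2(-d[0],d[1])))
for use in (('knob','bl','br'),):
    ob=[o for o in obs if o[1] in use]
    f=lambda v:np.r_[np.concatenate([w*(proj(s,pts(v)[0][n])-[a,b]) for s,n,a,b,w in ob]),v[4]*100,(v[5]-.008)*100]
    r=least_squares(f,[.57,-.35,-.9,.2,0,.01]); v=r.x
    print(use,v.round(4),np.degrees(v[2:4]),r.fun.round(1));print({k:p.round(4).tolist() for k,p in pts(v)[0].items()})
E
```

```text
bl [ 0.6375 -0.2116  0.2069] [ 0.6  0.2 -0.2 -0.7]
br [ 0.4114 -0.3846  0.2076] [ 0.5  0.2 -0.1 -0.6]
fl [ 0.6156 -0.2152  0.0024] [ 0.1  0.  -0.  -0.1]
fr [ 0.4229 -0.368  -0.0049] [-0.1 -0.   0.   0.1]
knob [ 0.5456 -0.2567  0.1173] [ 0.3  0.1 -0.1 -0.4]
0.28465666921569455 0.24607815162800306
yaw bar -52.57184178527343
yaw foot -51.58586313786224
('knob', 'bl', 'br') [ 0.583  -0.3705 -0.9076  0.3492  0.0055  0.008 ] [-52.00019875  20.00899354] [ 1.5 -0.3  0.6 -1.8 -1.3  2.5  1.5  1.4 -2.9 -1.  -0.5  0.8  0.5  0. ]
{'knob': [0.5459, -0.2574, 0.1173], 'bl': [0.6384, -0.2042, 0.205], 'br': [0.4083, -0.384, 0.205], 'fl': [0.6046, -0.1951, 0.008], 'fr': [0.4076, -0.349, 0.008], 'hub': [0.5814, -0.3684, 0.1498]}
```

```bash
cat >> h.py <<'E'
from scipy.spatial.transform import Rotation as Ro
YAW=np.radians(-52.)
def Rz(a): return Ro.from_euler('z',a).as_matrix()
AX,DN,EY=[lambda v,k=k:0 for k in range(3)]
Rs=Rz(YAW); AX=Rs@[-.5,0,.866]; DN=Rs@[-.866,0,-.5]; EY=Rs@[0,1.,0]
RG=np.c_[DN,EY,-AX]
def delta(p,R=RG):
    s=sense();R0=np.array(s['ee_rot'])
    t=R0.T@(np.array(p)-s['tcp_pos'])*1000;a=Ro.from_matrix(R0.T@R).as_rotvec()
    print('t',t.round(1),'a',a.round(3),'time',round(s['time_s'],2),'tcp',s['tcp_pos'].round(4),'F',s['wrist_force'].round(2),'w',round(s['gripper_width']*87,1))
E
python3 -c "
from h import *
delta([.33,-.28,.30])"
```

```text
t [-210.6  246.9  -77.4] a [ 0.331 -0.451  1.236] time 1.35 tcp [ 0.2195 -0.5852  0.2226] F [-0.36 -0.11  0.17] w 87.0
```

Emit:
servo_tool --deltas '[{"tx": -211, "ty": 247, "tz": -77, "ax": 0.331, "ay": -0.451, "az": 1.236}, {"tx": -211, "ty": 247, "tz": -77, "ax": 0.331, "ay": -0.451, "az": 1.236}, {"tx": -211, "ty": 247, "tz": -77, "ax": 0.331, "ay": -0.451, "az": 1.236}, {"tx": -211, "ty": 247, "tz": -77, "ax": 0.331, "ay": -0.451, "az": 1.236}, {"tx": -211, "ty": 247, "tz": -77, "ax": 0.331, "ay": -0.451, "az": 1.236}, {"tx": -211, "ty": 247, "tz": -77, "ax": 0.331, "ay": -0.451, "az": 1.236}, {"tx": -211, "ty": 247, "tz": -77, "ax": 0.331, "ay": -0.451, "az": 1.236}, {"tx": -211, "ty": 247, "tz": -77, "ax": 0.331, "ay": -0.451, "az": 1.236}, {"tx": -211, "ty": 247, "tz": -77, "ax": 0.331, "ay": -0.451, "az": 1.236}, {"tx": -211, "ty": 247, "tz": -77, "ax": 0.331, "ay": -0.451, "az": 1.236}, {"tx": -211, "ty": 247, "tz": -77, "ax": 0.331, "ay": -0.451, "az": 1.236}, {"tx": -211, "ty": 247, "tz": -77, "ax": 0.331, "ay": -0.451, "az": 1.236}]'

```text
schema error: expected keys tx, ty, tz, ax, ay, az, claw
```

```bash
python3 -c "
from h import *
k=np.array([.5475,-.259,.112])
delta(k+.12*AX)"
```

```text
t [-403.7  247.4    6.6] a [ 0.331 -0.451  1.236] time 1.35 tcp [ 0.2195 -0.5852  0.2226] F [-0.36 -0.11  0.17] w 87.0
```

Emit:
servo_tool --deltas '[{"tx": -211, "ty": 247, "tz": -77, "ax": 0.331, "ay": -0.451, "az": 1.236, "claw": 60}, {"tx": -211, "ty": 247, "tz": -77, "ax": 0.331, "ay": -0.451, "az": 1.236, "claw": 60}, {"tx": -211, "ty": 247, "tz": -77, "ax": 0.331, "ay": -0.451, "az": 1.236, "claw": 60}, {"tx": -211, "ty": 247, "tz": -77, "ax": 0.331, "ay": -0.451, "az": 1.236, "claw": 60}, {"tx": -211, "ty": 247, "tz": -77, "ax": 0.331, "ay": -0.451, "az": 1.236, "claw": 60}, {"tx": -211, "ty": 247, "tz": -77, "ax": 0.331, "ay": -0.451, "az": 1.236, "claw": 60}, {"tx": -211, "ty": 247, "tz": -77, "ax": 0.331, "ay": -0.451, "az": 1.236, "claw": 60}, {"tx": -211, "ty": 247, "tz": -77, "ax": 0.331, "ay": -0.451, "az": 1.236, "claw": 60}, {"tx": -211, "ty": 247, "tz": -77, "ax": 0.331, "ay": -0.451, "az": 1.236, "claw": 60}, {"tx": -211, "ty": 247, "tz": -77, "ax": 0.331, "ay": -0.451, "az": 1.236, "claw": 60}, {"tx": -211, "ty": 247, "tz": -77, "ax": 0.331, "ay": -0.451, "az": 1.236, "claw": 60}, {"tx": -211, "ty": 247, "tz": -77, "ax": 0.331, "ay": -0.451, "az": 1.236, "claw": 60}]'

```text
time_s: 2.35
tcp_pos: [0.3307, -0.2797, 0.3008]
ee_rot: [[-0.685, 0.665, 0.297], [0.584, 0.745, -0.322], [-0.436, -0.047, -0.899]]
wrist_force: [-0.0, -1.2, 0.6]
gripper_width: 0.686
gripper_force: 0.0
```

```bash
python3 -c "
from h import *
k=np.array([.5475,-.259,.112])
delta(k+.12*AX)"
```

```text
t [-46.5 174.3 107.8] a [ 0.042 -0.068  0.18 ] time 2.35 tcp [ 0.3307 -0.2797  0.3008] F [-0.02 -1.16  0.57] w 59.7
```

Emit:
servo_tool --deltas '[{"tx": -46, "ty": 174, "tz": 108, "ax": 0.042, "ay": -0.068, "az": 0.18, "claw": 60}, {"tx": -46, "ty": 174, "tz": 108, "ax": 0.042, "ay": -0.068, "az": 0.18, "claw": 60}, {"tx": -46, "ty": 174, "tz": 108, "ax": 0.042, "ay": -0.068, "az": 0.18, "claw": 60}, {"tx": -46, "ty": 174, "tz": 108, "ax": 0.042, "ay": -0.068, "az": 0.18, "claw": 60}, {"tx": -46, "ty": 174, "tz": 108, "ax": 0.042, "ay": -0.068, "az": 0.18, "claw": 60}, {"tx": -46, "ty": 174, "tz": 108, "ax": 0.042, "ay": -0.068, "az": 0.18, "claw": 60}, {"tx": -46, "ty": 174, "tz": 108, "ax": 0.042, "ay": -0.068, "az": 0.18, "claw": 60}, {"tx": -46, "ty": 174, "tz": 108, "ax": 0.042, "ay": -0.068, "az": 0.18, "claw": 60}]'

```text
time_s: 3.02
tcp_pos: [0.5113, -0.2195, 0.2236]
ee_rot: [[-0.553, 0.78, 0.293], [0.685, 0.626, -0.373], [-0.474, -0.006, -0.88]]
wrist_force: [0.1, -1.0, 0.4]
gripper_width: 0.691
gripper_force: 0.0
```

```bash
python3 -c "
from h import *
k=np.array([.5475,-.259,.112])
delta(k+.12*AX)
for c in('wrist','side','top'):
  im,cc,M=look(c,c+'1'); rec('knob',c,M); 
  b,g,r=[im[...,k].astype(int) for k in range(3)]
  m=((r>90)&(r-g>50)&(r-b>50)).astype('u1')
  q,l,st,ce=cv2.connectedComponentsWithStats(m)
  print(c,[(st[k].tolist(),ce[k].round(1).tolist()) for k in range(1,q) if st[k][4]>8])
  if c=='wrist':
    np.save('M1.npy',M); print(cc['fx'],cc['cx'],cc['cy'],cc['hand_eye'])
"
```

```text
t [9.3 4.4 3.6] a [ 0.001 -0.029  0.015] time 3.02 tcp [ 0.5113 -0.2195  0.2236] F [ 0.1  -0.99  0.36] w 60.1
wrist knob 0.58 [ 0.5431 -0.2521  0.124 ]
wrist [([273, 183, 28, 30, 623], [286.4, 198.1])]
334.684879965895 282.0958740730232 211.3302699973685 [[ 1.66127334e-03 -9.60924238e-01 -2.76806519e-01  7.58315475e-02]
 [ 9.99998620e-01  1.59027144e-03  4.80988212e-04 -1.88638280e-03]
 [-2.19957285e-05 -2.76806936e-01  9.60925554e-01 -1.61257357e-01]
 [ 0.00000000e+00  0.00000000e+00  0.00000000e+00  1.00000000e+00]]
side [([41, 97, 26, 12, 128], [52.9, 103.1])]
top knob 0.6 [ 0.55   -0.263   0.1248]
top [([280, 187, 9, 9, 54], [283.6, 190.8])]
```

View pics/wrist1.png

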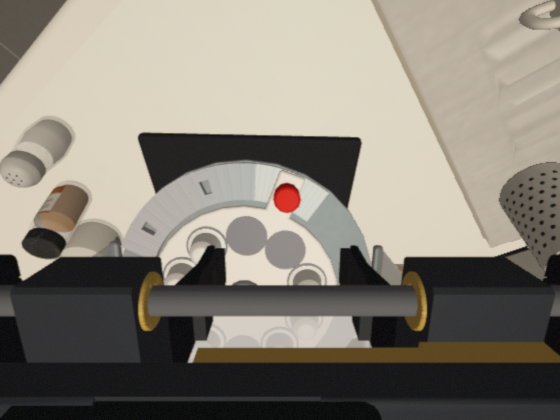

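The wrist view shows the knob at (286,198), the foot's front edge nearly horizontal from (140,133) to (360,139), and nothing in the way along the approach.

```bash
cat > tri.py <<'E'
from h import *
from scipy.optimize import least_squares
def pj(k,M,p):
    q=np.linalg.inv(M)@np.r_[p,1];return np.array([k['fx']*q[0]/q[2]+k['cx'],k['fy']*q[1]/q[2]+k['cy']])
def tri(obs,x0):
    r=least_squares(lambda p:np.concatenate([w*(pj(k,M,p)-uv) for k,M,uv,w in obs]),x0);return r.x,r.fun
E
python3 - <<'E'
from tri import *
W=calibration('wrist');M1=np.load('M1.npy');S=calibration('side');T=calibration('top')
f=lambda c:(c,np.array(c['cam_to_world']))
x,r=tri([(*f(S),[265.2,214.6],1),(*f(T),[283.3,190.9],1),(W,M1,[286.4,198.1],1)],[.54,-.26,.12]);print('knobvis',x.round(4),r.round(1))
# ray at the plane through knobvis
n=AX
def cyl(c):
    P=[c+12e-3*(np.cos(a)*DN+np.sin(a)*EY)+h*AX for a in np.linspace(0,6.28,40) for h in(-.0115,.0115)]
    return P
def cen(k,M,c):
    P=np.array([pj(k,M,p) for p in cyl(c)],np.float32);h=cv2.convexHull(P);m=cv2.moments(h);return np.array([m['m10'],m['m01']])/m['m00'],P.max(0)-P.min(0)
r=least_squares(lambda c:np.concatenate([cen(k,M,c)[0]-u for k,M,u in[(*f(S),[265.2,214.6]),(*f(T),[283.3,190.9]),(W,M1,[286.4,198.1])]]),x)
print('knob centre',r.x.round(4),r.fun.round(1),cen(W,M1,r.x)[1])
# foot corners on z plane
for uv in([140,133],[361,139]):
    d=M1[:3,:3]@[(uv[0]-W['cx'])/W['fx'],(uv[1]-W['cy'])/W['fy'],1];o=M1[:3,3]
    for z in(0,.012):print(uv,z,(o+d*(z-o[2])/d[2]).round(4))
delta(r.x)
E
```

```text
knobvis [ 0.5445 -0.2582  0.1149] [1.  0.5 0.3 0.3 0.4 0.2]
knob centre [ 0.5448 -0.2586  0.1137] [1.  0.6 0.4 0.3 0.5 0.3] [28.712677 32.600388]
[140, 133] 0 [ 0.42   -0.3663  0.    ]
[140, 133] 0.012 [ 0.42   -0.3569  0.012 ]
[361, 139] 0 [ 0.6185 -0.2151  0.    ]
[361, 139] 0.012 [ 0.6113 -0.2112  0.012 ]
t [  7.1   4.8 123.3] a [ 0.003 -0.027  0.012] time 3.32 tcp [ 0.5086 -0.2204  0.2255] F [-0.44  0.2   0.33] w 60.0
```

Emit:
servo_tool --deltas '[{"tx": 7, "ty": 4.8, "tz": 20, "ax": 0.003, "ay": -0.027, "az": 0.015, "claw": 50}, {"tx": 7, "ty": 4.8, "tz": 40, "ax": 0.003, "ay": -0.027, "az": 0.015, "claw": 50}, {"tx": 7, "ty": 4.8, "tz": 60, "ax": 0.003, "ay": -0.027, "az": 0.015, "claw": 50}, {"tx": 7, "ty": 4.8, "tz": 75, "ax": 0.003, "ay": -0.027, "az": 0.015, "claw": 50}, {"tx": 7, "ty": 4.8, "tz": 80, "ax": 0.003, "ay": -0.027, "az": 0.015, "claw": 50}, {"tx": 7, "ty": 4.8, "tz": 80, "ax": 0.003, "ay": -0.027, "az": 0.015, "claw": 50}, {"tx": 7, "ty": 4.8, "tz": 80, "ax": 0.003, "ay": -0.027, "az": 0.015, "claw": 50}]'

```text
time_s: 3.9
tcp_pos: [0.5365, -0.2551, 0.1777]
ee_rot: [[-0.561, 0.779, 0.28], [0.695, 0.627, -0.352], [-0.449, -0.002, -0.893]]
wrist_force: [0.4, -0.2, 0.6]
gripper_width: 0.577
gripper_force: 0.0
```

```bash
python3 - <<'E'
from h import *
delta([.5448,-.2586,.1137])
im,c,M=look('wrist','w2');np.save('M2.npy',M);rec('knob','wrist',M)
b,g,r=[im[...,k].astype(int) for k in range(3)]
m=((r>90)&(r-g>50)&(r-b>50)).astype('u1')
q,l,st,ce=cv2.connectedComponentsWithStats(m)
print([(st[k].tolist(),ce[k].round(1).tolist()) for k in range(1,q) if st[k][4]>8])
E
```

```text
t [21.7  4.4 60.7] a [ 0.005 -0.058  0.014] time 3.9 tcp [ 0.5365 -0.2551  0.1777] F [ 0.36 -0.2   0.56] w 50.2
wrist knob 0.64 [ 0.5429 -0.2571  0.1211]
wrist knob 0.52 [ 0.5413 -0.3091  0.0872]
[([274, 180, 35, 37, 1011], [290.8, 198.1])]
```

View pics/w2.png

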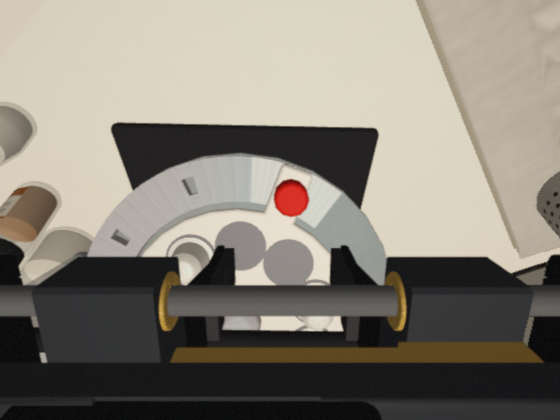

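Wrist view: the knob is at (291,198), between the fingers (at about 220 and 345), and the way is clear. The tool stopped short of the command, so I check the joints.

```bash
python3 - <<'E'
from tri import *
s=sense();print(s['joints'].round(2),s['joint_velocities'].round(1),s['effort'].round(1),s['moment'].round(2));delta([.5448,-.2586,.1137])
W=calibration('wrist')
f=lambda c:(c,np.array(c['cam_to_world']))
x,r=tri([(W,np.load('M1.npy'),[286.4,198.1],1),(W,np.load('M2.npy'),[290.8,198.1],1)],[.54,-.26,.12]);print(x.round(4),r.round(2))
E
```

```text
[  -4.92   11.35  -41.12   47.55  -26.21 -177.41] [ 0.3 -0.1  0.1  0.   0.1 -0.1] [ -0.1 -25.8  15.4   2.2  -0.    0. ] [0.71 0.54 0.02]
t [21.8  3.9 61.2] a [ 0.006 -0.057  0.014] time 4.0 tcp [ 0.5368 -0.2547  0.1782] F [-0.16 -0.07  0.42] w 50.1
[ 0.5452 -0.2596  0.1131] [ 0.07  0.04 -0.05 -0.03]
```

Joint 6 is at its limit (-177.4), so I'll take the half-turn grasp. Back off and turn about the tool's z.

Emit:
servo_tool --deltas '[{"tx": 0, "ty": 0, "tz": -40, "ax": 0, "ay": 0, "az": -0.12, "claw": 45}, {"tx": 0, "ty": 0, "tz": -60, "ax": 0, "ay": 0, "az": -1.49, "claw": 45}, {"tx": 0, "ty": 0, "tz": -60, "ax": 0, "ay": 0, "az": -1.49, "claw": 45}, {"tx": 0, "ty": 0, "tz": -60, "ax": 0, "ay": 0, "az": -1.49, "claw": 45}, {"tx": 0, "ty": 0, "tz": -60, "ax": 0, "ay": 0, "az": -1.49, "claw": 45}, {"tx": 0, "ty": 0, "tz": -60, "ax": 0, "ay": 0, "az": -1.49, "claw": 45}, {"tx": 0, "ty": 0, "tz": -60, "ax": 0, "ay": 0, "az": -1.49, "claw": 45}, {"tx": 0, "ty": 0, "tz": -60, "ax": 0, "ay": 0, "az": -1.49, "claw": 45}, {"tx": 0, "ty": 0, "tz": -60, "ax": 0, "ay": 0, "az": -1.49, "claw": 45}, {"tx": 0, "ty": 0, "tz": -60, "ax": 0, "ay": 0, "az": -1.49, "claw": 45}, {"tx": 0, "ty": 0, "tz": -60, "ax": 0, "ay": 0, "az": -1.49, "claw": 45}, {"tx": 0, "ty": 0, "tz": -60, "ax": 0, "ay": 0, "az": -1.49, "claw": 45}]'

```text
time_s: 5.0
tcp_pos: [0.5199, -0.2334, 0.2318]
ee_rot: [[-0.825, -0.49, 0.281], [-0.564, 0.748, -0.351], [-0.038, -0.448, -0.893]]
wrist_force: [0.2, 0.2, -0.3]
gripper_width: 0.52
gripper_force: 0.0
```

```bash
cat >> h.py <<'E'
RF=np.c_[-DN,-EY,-AX]
K=np.array([.545,-.259,.1135])
E
python3 -c "
from h import *
print(sense()['joints'].round(1));delta(K+.12*AX,RF)"
```

```text
[  0.2   6.  -37.   37.3 -35.5 -85. ]
t [-1.9 28.4  1.9] a [ 0.043  0.048 -1.645] time 5.0 tcp [ 0.5199 -0.2334  0.2318] F [ 0.23  0.22 -0.34] w 45.2
```

Emit:
servo_tool --deltas '[{"tx": -2, "ty": 28, "tz": 2, "ax": 0.043, "ay": 0.048, "az": -1.645, "claw": 45}, {"tx": -2, "ty": 28, "tz": 2, "ax": 0.043, "ay": 0.048, "az": -1.645, "claw": 45}, {"tx": -2, "ty": 28, "tz": 2, "ax": 0.043, "ay": 0.048, "az": -1.645, "claw": 45}, {"tx": -2, "ty": 28, "tz": 2, "ax": 0.043, "ay": 0.048, "az": -1.645, "claw": 45}, {"tx": -2, "ty": 28, "tz": 2, "ax": 0.043, "ay": 0.048, "az": -1.645, "claw": 45}, {"tx": -2, "ty": 28, "tz": 2, "ax": 0.043, "ay": 0.048, "az": -1.645, "claw": 45}, {"tx": -2, "ty": 28, "tz": 2, "ax": 0.043, "ay": 0.048, "az": -1.645, "claw": 45}, {"tx": -2, "ty": 28, "tz": 2, "ax": 0.043, "ay": 0.048, "az": -1.645, "claw": 45}, {"tx": -2, "ty": 28, "tz": 2, "ax": 0.043, "ay": 0.048, "az": -1.645, "claw": 45}, {"tx": -2, "ty": 28, "tz": 2, "ax": 0.043, "ay": 0.048, "az": -1.645, "claw": 45}, {"tx": -2, "ty": 28, "tz": 2, "ax": 0.043, "ay": 0.048, "az": -1.645, "claw": 45}, {"tx": -2, "ty": 28, "tz": 2, "ax": 0.043, "ay": 0.048, "az": -1.645, "claw": 45}]'

```text
time_s: 6.0
tcp_pos: [0.5087, -0.2119, 0.2176]
ee_rot: [[0.414, -0.858, 0.303], [-0.766, -0.509, -0.393], [0.492, -0.069, -0.868]]
wrist_force: [0.1, 0.1, 1.1]
gripper_width: 0.518
gripper_force: 0.0
```

```bash
python3 -c "
from h import *
print(sense()['joints'].round(1));delta(K+.03*AX,RF)"
```

```text
[  1.8   4.6 -44.6  49.2 -32.1 -12.7]
t [-0.1  0.1 89.9] a [ 0.003  0.004 -0.146] time 6.0 tcp [ 0.5087 -0.2119  0.2176] F [0.14 0.1  1.13] w 45.1
```

Emit:
servo_tool --deltas '[{"tx": 0, "ty": 0, "tz": 20, "ax": 0.003, "ay": 0.004, "az": -0.146, "claw": 45}, {"tx": 0, "ty": 0, "tz": 45, "ax": 0.003, "ay": 0.004, "az": -0.146, "claw": 45}, {"tx": 0, "ty": 0, "tz": 70, "ax": 0.003, "ay": 0.004, "az": -0.146, "claw": 45}, {"tx": 0, "ty": 0, "tz": 85, "ax": 0.003, "ay": 0.004, "az": -0.146, "claw": 45}, {"tx": 0, "ty": 0, "tz": 90, "ax": 0.003, "ay": 0.004, "az": -0.146, "claw": 45}, {"tx": 0, "ty": 0, "tz": 90, "ax": 0.003, "ay": 0.004, "az": -0.146, "claw": 45}]'

```text
time_s: 6.5
tcp_pos: [0.535, -0.2486, 0.1375]
ee_rot: [[0.529, -0.792, 0.304], [-0.687, -0.61, -0.395], [0.498, 0.0, -0.867]]
wrist_force: [0.9, -1.0, 0.5]
gripper_width: 0.516
gripper_force: 0.0
```

```bash
python3 -c "
from h import *
print(sense()['joints'].round(1));delta(K-.014*AX,RF)
look('wrist','w3')"
```

```text
[-13.7  13.3 -50.3  83.  -18.3 -27.5]
t [ 0.5 -1.6 42. ] a [ 0.004  0.002 -0.006] time 6.5 tcp [ 0.535  -0.2486  0.1375] F [ 0.91 -1.03  0.54] w 44.9
```

View pics/w3.png

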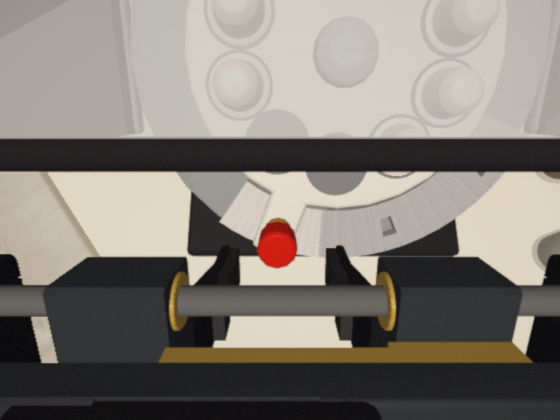

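Wrist view: the knob is at (277,245), centred between the fingertips (about 225 and 345). The hood bar is at row 155, well clear. The wrist is near its singular range, so I fit a quick kinematic model to check the whole path first.

```bash
cat > kin.py <<'E'
from h import *
from scipy.optimize import least_squares
def fk(q,P):
    j=np.radians(q);a,h,L1,L2,e,L=P
    R1=Rz(j[0]); Ry=lambda t:Ro.from_euler('y',t).as_matrix()
    el=np.array([a,0,h])+Ry(j[1])@[0,0,L1]
    Rf=Ry(j[1]-j[2])              # forearm frame: x along forearm
    wc=el+Rf@[L2,0,e]
    R4=Rf@Ro.from_euler('x',S4*j[3]).as_matrix()@Ry(-j[4])
    z=R1@R4@[1,0,0]
    return R1@wc+L*z,R1@R4@Ro.from_euler('x',S6*j[5]).as_matrix()
D=[([-54.627,22.09,.379,-.03,-68.41,-14.82],[.21925,-.58463,.22146],[-.0009,.002,-1]),
([-4.92,11.35,-41.12,47.55,-26.21,-177.41],[.5368,-.2547,.1782],[.28,-.352,-.893]),
([.2,6,-37,37.3,-35.5,-85],[.5199,-.2334,.2318],[.281,-.351,-.893]),
([1.8,4.6,-44.6,49.2,-32.1,-12.7],[.5087,-.2119,.2176],[.303,-.393,-.868]),
([-13.7,13.3,-50.3,83,-18.3,-27.5],[.535,-.2486,.1375],[.304,-.395,-.867])]
best=None
for S4 in(1,-1):
    S6=1
    f=lambda P:np.concatenate([np.r_[fk(q,P)[0]-p,.3*(fk(q,P)[1][:,0]-z)] for q,p,z in D])
    r=least_squares(f,[0,.3,.4,.4,0,.3])
    if best is None or r.cost<best[0]: best=(r.cost,S4,r.x,r.fun)
_,S4,P,res=best
E
python3 - <<'E'
import kin; from kin import *
print(S4,P.round(4),np.abs(res).max())
lo=np.array([-179,-69,-61,-181,-171]);hi=[179,118,80.6,117.6,-9.2]
def ik(p,z,q0):
    r=least_squares(lambda q:np.r_[(fk(np.r_[q,0],P)[0]-p)*1000,300*(fk(np.r_[q,0],P)[1][:,0]-z)],q0,bounds=(lo,hi));return r.x,r.fun
hub=K-.0265*AX-.118*(np.cos(.345)*DN+np.sin(.345)*EY)
for name,seed in(('A',[-14,13,-50,83,-18.]),('B',[-30,25,-50,-60,-18.])):
  q=np.array(seed)
  for lab,phi,d in [('app',.345,.03),('app',.345,.01),('app',.345,-.007),('grip',.345,-.014),('lift',.345,-.003)]+[('rot',.345-t,-.003) for t in(.2,.4,.6,.8)]+[('down',.345-.5,-.014),('down',.345-.65,-.014)]:
    p=hub+.118*(np.cos(phi)*DN+np.sin(phi)*EY)+(.0265+d)*AX
    q,e=ik(p,-AX,q); print(name,lab,phi,d,q.round(1),'err',np.abs(e).max().round(2))
E
```

```text
-1 [0.0354 0.2785 0.6639 0.3317 0.0259 0.5677] 0.12929211585656747
A app 0.345 0.03 [ -3.7  14.3 -51.   81.  -22.2] err 0.01
A app 0.345 0.01 [ -4.9  16.7 -52.4  91.4 -21.5] err 0.01
A app 0.345 -0.007 [ -5.8  18.7 -53.5 100.4 -21.5] err 0.01
A grip 0.345 -0.014 [ -6.2  19.6 -54.  104.1 -21.7] err 0.01
A lift 0.345 -0.003 [ -5.6  18.2 -53.3  98.3 -21.5] err 0.01
A rot 0.14499999999999996 -0.003 [ -7.6  17.6 -56.3 106.4 -21.4] err 0.01
A rot -0.05500000000000005 -0.003 [-10.3  16.9 -58.6 113.5 -21.2] err 0.01
A rot -0.255 -0.003 [-13.7  16.  -59.7 117.6 -20.5] err 0.78
A rot -0.45500000000000007 -0.003 [-17.4  14.9 -59.2 117.6 -18.8] err 2.59
A down -0.15500000000000003 -0.014 [-12.3  17.8 -59.  117.6 -21.3] err 2.76
A down -0.30500000000000005 -0.014 [-14.8  17.  -58.9 117.6 -20.2] err 4.72
B app 0.345 0.03 [ -3.7  14.3 -51.   81.  -22.2] err 0.01
B app 0.345 0.01 [ -4.9  16.7 -52.4  91.4 -21.5] err 0.01
B app 0.345 -0.007 [ -5.8  18.7 -53.5 100.4 -21.5] err 0.01
B grip 0.345 -0.014 [ -6.2  19.6 -54.  104.1 -21.7] err 0.01
B lift 0.345 -0.003 [ -5.6  18.2 -53.3  98.3 -21.5] err 0.01
B rot 0.14499999999999996 -0.003 [ -7.6  17.6 -56.3 106.4 -21.4] err 0.01
B rot -0.05500000000000005 -0.003 [-10.3  16.9 -58.6 113.5 -21.2] err 0.01
B rot -0.255 -0.003 [-13.7  16.  -59.7 117.6 -20.5] err 0.78
B rot -0.45500000000000007 -0.003 [-17.4  14.9 -59.2 117.6 -18.8] err 2.59
B down -0.15500000000000003 -0.014 [-12.3  17.8 -59.  117.6 -21.3] err 2.76
B down -0.30500000000000005 -0.014 [-14.8  17.  -58.9 117.6 -20.2] err 4.72
```

```bash
python3 - <<'E'
from kin import *
import kin
for kin.S4 in(-1,1):
  for q,p,z in D: print(kin.S4,(fk(q,P)[1][:,0]-z).round(3), end=' ')
  print()
Ry=lambda t:Ro.from_euler('y',t).as_matrix()
A=[];b=[]
for q,p,z in D:
    j=np.radians(q);R1=Rz(j[0]);Rf=R1@Ry(j[1]-j[2])
    A.append(np.c_[R1[:,0],[0,0,1],R1@Ry(j[1])[:,2],Rf[:,0],Rf[:,2],z]);b.append(p)
x,r,k,s=np.linalg.lstsq(np.vstack(A),np.hstack(b),rcond=None);print(x.round(4),k,s.round(3));print((np.vstack(A)@x-np.hstack(b)).round(4))
E
```

```text
-1 [0. 0. 0.] -1 [ 0.001  0.001 -0.   ] -1 [ 0.001  0.    -0.   ] -1 [ 0.  0. -0.] -1 [-0.001  0.    -0.   ] 
1 [-0.001 -0.001  0.   ] 1 [ 0.057  0.65  -0.   ] 1 [-0.002  0.704 -0.   ] 1 [-0.025  0.804 -0.   ] 1 [ 0.147  0.606 -0.   ] 
[0.0359 0.2807 0.662  0.3323 0.0255 0.5674] 6 [4.323 3.219 0.787 0.457 0.329 0.122]
[ 0.1293  0.0941  0.006   0.0094  0.0216 -0.0032  0.005   0.0355 -0.0074
 -0.0115 -0.0009 -0.0045 -0.014  -0.0605  0.0091]
```

```bash
cat > kin2.py <<'E'
from h import *
from scipy.optimize import least_squares
from kin import D
Ry=lambda t:Ro.from_euler('y',t).as_matrix()
def basis(q):
    j=np.radians(q);R1=Rz(j[0]);Rf=R1@Ry(j[1]-j[2]);R4=Rf@Ro.from_euler('x',-j[3]).as_matrix();R5=R4@Ry(-j[4])
    return np.c_[R1[:,0],R1[:,1],[0,0,1],R1@Ry(j[1])[:,2],Rf[:,0],Rf[:,2],R4[:,1],R5[:,0],R5[:,2]],R5@Ro.from_euler('x',-j[5]).as_matrix()
A=np.vstack([basis(q)[0] for q,_,_ in D]+[.03*np.eye(9)]);b=np.hstack([p for _,p,_ in D]+[.03*np.array([0,0,.28,.45,.4,0,0,.25,0])])
X=np.linalg.lstsq(A,b,rcond=None)[0]
if __name__=='__main__':
    print(X.round(4));print((A@X-b)[:15].round(4))
E
python3 kin2.py; python3 -c "
from kin2 import *
s=sense();print(basis(s['joints'])[1].round(3),s['ee_rot'].round(3))
print(basis(D[0][0])[1].round(3))"
```

```text
[ 0.0024  0.0018  0.1696  0.5582  0.4252 -0.0032 -0.1616  0.3048 -0.0021]
[-0.0001  0.0003  0.0002 -0.0005 -0.0002 -0.0001  0.0008  0.0002 -0.0002
  0.0003  0.0001 -0.0002 -0.0003  0.      0.0004]
[[ 0.305 -0.528  0.792]
 [-0.395  0.687  0.61 ]
 [-0.867 -0.499  0.001]] [[ 0.528 -0.792  0.305]
 [-0.687 -0.61  -0.395]
 [ 0.499 -0.001 -0.867]]
[[-0.001  0.936  0.351]
 [ 0.002  0.351 -0.936]
 [-1.    -0.    -0.002]]
```

```bash
cat >> kin2.py <<'E'
lo=np.array([-179,-69,-61,-181,-171,-177.4]);hi=np.array([179,118,80.6,117.6,-9.2,177.4])
def fk(q):
    B,m=basis(q);return B@X,np.c_[-m[:,1],-m[:,2],m[:,0]]
def ik(p,R,q0):
    f=lambda q:np.r_[(fk(q)[0]-p)*1000,300*(fk(q)[1]-R).ravel()]
    r=least_squares(f,np.clip(q0,lo+.01,hi-.01),bounds=(lo,hi));return r.x,np.abs(r.fun).max()
HUB=K-.0265*AX-.118*(np.cos(.345)*DN+np.sin(.345)*EY)
path=[('app',.345,.03),('grip',.345,-.014),('lift',.345,-.003)]+[('rot',.345-t,-.003) for t in(.2,.4,.6,.8)]+[('down',.345-.5,-.014),('down',.345-.76,-.014)]
def pt(phi,d): return HUB+.118*(np.cos(phi)*DN+np.sin(phi)*EY)+(.0265+d)*AX
E
python3 - <<'E'
from kin2 import *
rng=np.random.default_rng(0)
for name,R0 in(('down',RG),('flip',RF)):
  p=pt(.345,-.014);sol=[]
  for i in range(60):
    q,e=ik(p,R0,rng.uniform([-90,-30,-60,-180,-120,-170],[60,80,60,117,-10,170]))
    if e<.1 and not any(np.abs(q-s).max()<1 for s in sol): sol.append(q)
  print(name,len(sol))
  for s in sol:
    q=s
    for lab,phi,d in path:
      q,e=ik(pt(phi,d),R0,q);print(lab,round(phi,2),d,q.round(1),round(e,2))
E
```

```text
down 1
app 0.34 0.03 [-13.7  13.1 -50.3  83.5 -18.2 152.5] 0.01
grip 0.34 -0.014 [-23.6  17.9 -49.7 108.1 -14.5 136.3] 0.01
lift 0.34 -0.003 [-21.3  16.7 -50.2 102.2 -15.1 140.2] 0.01
rot 0.14 -0.003 [-26.6  15.6 -51.8 111.4 -13.3 135.7] 0.01
rot -0.06 -0.003 [-31.3  14.7 -52.5 117.6 -11.6 133.8] 0.86
rot -0.26 -0.003 [-34.1  13.7 -52.9 117.6 -10.3 136.3] 3.21
rot -0.46 -0.003 [-36.8  13.1 -52.8 117.6  -9.2 138.8] 4.92
down -0.16 -0.014 [-32.7  15.4 -52.2 117.6 -11.2 134.9] 4.66
down -0.42 -0.014 [-36.4  14.4 -52.2 117.6  -9.4 138.3] 6.74
flip 1
app 0.34 0.03 [-13.7  13.1 -50.3  83.5 -18.2 -27.5] 0.01
grip 0.34 -0.014 [-23.6  17.9 -49.7 108.1 -14.5 -43.7] 0.01
lift 0.34 -0.003 [-21.3  16.7 -50.2 102.2 -15.1 -39.8] 0.01
rot 0.14 -0.003 [-26.6  15.6 -51.8 111.4 -13.3 -44.3] 0.01
rot -0.06 -0.003 [-31.3  14.7 -52.5 117.6 -11.6 -46.2] 0.86
rot -0.26 -0.003 [-34.1  13.7 -52.9 117.6 -10.3 -43.7] 3.21
rot -0.46 -0.003 [-36.8  13.1 -52.8 117.6  -9.2 -41.2] 4.92
down -0.16 -0.014 [-32.7  15.4 -52.2 117.6 -11.2 -45.1] 4.66
down -0.42 -0.014 [-36.4  14.4 -52.2 117.6  -9.4 -41.7] 6.74
```

```bash
python3 - <<'E'
from kin2 import *
for az in(0,-8):
 for dl in(-12,-8,-4,4,8):
  R=RF@Ro.from_euler('z',az,degrees=True).as_matrix()@Ro.from_euler('y',dl,degrees=True).as_matrix()
  q=np.array([-13.7,13.1,-50.3,83.5,-18.2,-27.5]);o=[]
  for lab,phi,d in path:
    q,e=ik(pt(phi,d),R,q);o.append((q[[0,3,4,5]].round(0).tolist(),round(e,1)))
  print(az,dl,'tz',R[:,2].round(2),[o[i] for i in(0,1,3,6,8)])
E
```

```text
0 -12 tz [ 0.19 -0.24 -0.95] [([-3.0, 26.0, -32.0, 20.0], np.float64(0.0)), ([-6.0, 31.0, -26.0, 17.0], np.float64(0.0)), ([-7.0, 30.0, -26.0, 18.0], np.float64(0.0)), ([-13.0, 28.0, -24.0, 27.0], np.float64(0.0)), ([-14.0, 30.0, -22.0, 25.0], np.float64(0.0))]
0 -8 tz [ 0.23 -0.3  -0.93] [([-4.0, 39.0, -26.0, 8.0], np.float64(0.0)), ([-8.0, 50.0, -20.0, 0.0], np.float64(0.0)), ([-9.0, 50.0, -19.0, 1.0], np.float64(0.0)), ([-17.0, 50.0, -17.0, 8.0], np.float64(0.0)), ([-18.0, 56.0, -14.0, 3.0], np.float64(0.0))]
0 -4 tz [ 0.27 -0.35 -0.9 ] [([-7.0, 59.0, -21.0, -9.0], np.float64(0.0)), ([-16.0, 80.0, -15.0, -24.0], np.float64(0.0)), ([-18.0, 82.0, -14.0, -23.0], np.float64(0.0)), ([-30.0, 93.0, -10.0, -23.0], np.float64(0.0)), ([-31.0, 99.0, -9.0, -28.0], np.float64(1.4))]
0 4 tz [ 0.34 -0.44 -0.83] [([-21.0, 106.0, -18.0, -44.0], np.float64(0.0)), ([-25.0, 118.0, -17.0, -52.0], np.float64(4.8)), ([-27.0, 118.0, -16.0, -50.0], np.float64(6.5)), ([-35.0, 118.0, -12.0, -43.0], np.float64(14.2)), ([-34.0, 118.0, -13.0, -43.0], np.float64(16.5))]
0 8 tz [ 0.38 -0.49 -0.79] [([-23.0, 118.
[... 880 characters left out ...]
), ([-17.0, 80.0, -15.0, -14.0], np.float64(0.0)), ([-28.0, 91.0, -11.0, -14.0], np.float64(0.0)), ([-32.0, 101.0, -9.0, -21.0], np.float64(0.0))]
-8 4 tz [ 0.35 -0.43 -0.83] [([-22.0, 109.0, -17.0, -37.0], np.float64(0.0)), ([-25.0, 118.0, -16.0, -43.0], np.float64(6.1)), ([-27.0, 118.0, -16.0, -42.0], np.float64(7.8)), ([-35.0, 118.0, -11.0, -34.0], np.float64(15.3)), ([-35.0, 118.0, -12.0, -35.0], np.float64(17.5))]
-8 8 tz [ 0.39 -0.47 -0.79] [([-23.0, 118.0, -19.0, -45.0], np.float64(5.6)), ([-23.0, 118.0, -20.0, -45.0], np.float64(15.9)), ([-25.0, 118.0, -19.0, -44.0], np.float64(17.6)), ([-34.0, 118.0, -14.0, -36.0], np.float64(25.6)), ([-33.0, 118.0, -15.0, -37.0], np.float64(27.9))]
```

```bash
cat >> h.py <<'E'
RT=RF@Ro.from_euler('y',-8,degrees=True).as_matrix()
G=K+.014*RT[:,2]+.003*DN
E
python3 -c "
from h import *
delta(G,RT); print('AX in tool',(RT.T@AX).round(3),'DN',(RT.T@DN).round(3))"
```

```text
t [-5.  -1.1 42.7] a [ 0.002 -0.139 -0.007] time 6.55 tcp [ 0.5354 -0.2483  0.1386] F [-0.25 -0.06  0.17] w 44.8
AX in tool [-0.139  0.    -0.99 ] DN [-0.99   0.     0.139]
```

Emit:
servo_tool --deltas '[{"tx": -4, "ty": -1.1, "tz": 0, "ax": 0.002, "ay": -0.07, "az": -0.007, "claw": 45}, {"tx": -5, "ty": -1.1, "tz": 5, "ax": 0.002, "ay": -0.139, "az": -0.007, "claw": 45}, {"tx": -5, "ty": -1.1, "tz": 15, "ax": 0.002, "ay": -0.139, "az": -0.007, "claw": 45}, {"tx": -5, "ty": -1.1, "tz": 25, "ax": 0.002, "ay": -0.139, "az": -0.007, "claw": 45}, {"tx": -5, "ty": -1.1, "tz": 35, "ax": 0.002, "ay": -0.139, "az": -0.007, "claw": 45}, {"tx": -5, "ty": -1.1, "tz": 42.7, "ax": 0.002, "ay": -0.139, "az": -0.007, "claw": 45}, {"tx": -5, "ty": -1.1, "tz": 42.7, "ax": 0.002, "ay": -0.139, "az": -0.007, "claw": 45}, {"tx": -5, "ty": -1.1, "tz": 42.7, "ax": 0.002, "ay": -0.139, "az": -0.007, "claw": 45}, {"tx": -5, "ty": -1.1, "tz": 42.7, "ax": 0.002, "ay": -0.139, "az": -0.007, "claw": 45}]'

```text
time_s: 7.3
tcp_pos: [0.5474, -0.2601, 0.1002]
ee_rot: [[0.571, -0.787, 0.232], [-0.73, -0.617, -0.295], [0.375, -0.001, -0.927]]
wrist_force: [-0.7, 1.6, 0.7]
gripper_width: 0.516
gripper_force: 0.0
```

```bash
python3 -c "
from h import *
print(sense()['joints'].round(1));delta(G,RT);look('wrist','w4')"
```

```text
[ -8.3  19.  -42.4  51.7 -19.2  -1.5]
t [-0.1  1.2  1.2] a [-0.002 -0.001  0.001] time 7.3 tcp [ 0.5474 -0.2601  0.1002] F [-0.71  1.59  0.66] w 44.9
```

View pics/w4.png

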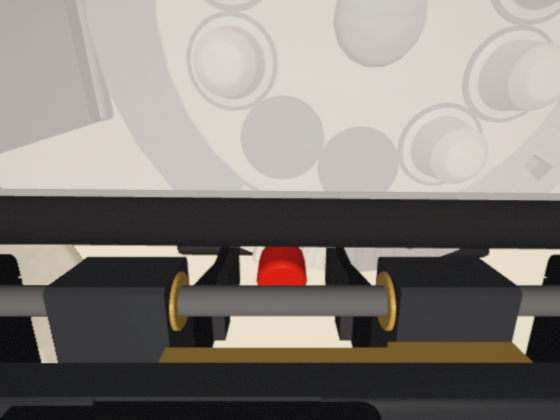

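The knob is at (282,267), centred between the fingers. The bar's near edge is at row 247, clear of the gripper. Now grip.

Emit:
servo_tool --deltas '[{"tx": 0, "ty": 1, "tz": 0, "ax": 0, "ay": 0, "az": 0, "claw": 18}, {"tx": 0, "ty": 1, "tz": 0, "ax": 0, "ay": 0, "az": 0, "claw": 18}, {"tx": 0, "ty": 1, "tz": 0, "ax": 0, "ay": 0, "az": 0, "claw": 18}, {"tx": 0, "ty": 1, "tz": 0, "ax": 0, "ay": 0, "az": 0, "claw": 18}, {"tx": 0, "ty": 1, "tz": 0, "ax": 0, "ay": 0, "az": 0, "claw": 18}, {"tx": 0, "ty": 1, "tz": 0, "ax": 0, "ay": 0, "az": 0, "claw": 18}]'

```text
time_s: 7.85
tcp_pos: [0.5466, -0.2608, 0.0992]
ee_rot: [[0.572, -0.787, 0.232], [-0.73, -0.617, -0.294], [0.374, -0.001, -0.927]]
wrist_force: [-0.9, 2.6, 1.2]
gripper_width: 0.264
gripper_force: 30.0
```

```bash
cat >> h.py <<'E'
def st():
    s=sense();p=s['tcp_pos']-G;F=s['wrist_force']
    print('t',round(s['time_s'],2),'w',round(s['gripper_width']*87,1),'gf',round(s['gripper_force'],1),'d(DN,EY,AX)mm',(1000*np.array([p@DN,p@EY,p@AX])).round(1),'F(DN,EY,AX)',np.round([F@DN,F@EY,F@AX],1))
E
python3 -c "
from h import *
st()"
```

```text
t 7.85 w 23.0 gf 30.0 d(DN,EY,AX)mm [0.1 0.2 0.3] F(DN,EY,AX) [1.7 0.9 2.3]
```

Emit:
servo_tool --deltas '[{"tx": -0.4, "ty": 0, "tz": -3, "ax": 0, "ay": 0, "az": 0, "claw": 18}, {"tx": -0.8, "ty": 0, "tz": -6, "ax": 0, "ay": 0, "az": 0, "claw": 18}, {"tx": -1.3, "ty": 0, "tz": -9, "ax": 0, "ay": 0, "az": 0, "claw": 18}, {"tx": -1.7, "ty": 0, "tz": -12, "ax": 0, "ay": 0, "az": 0, "claw": 18}, {"tx": -1.7, "ty": 0, "tz": -12, "ax": 0, "ay": 0, "az": 0, "claw": 18}, {"tx": -1.7, "ty": 0, "tz": -12, "ax": 0, "ay": 0, "az": 0, "claw": 18}]'

```text
time_s: 8.35
tcp_pos: [0.5424, -0.2566, 0.1087]
ee_rot: [[0.572, -0.788, 0.229], [-0.731, -0.616, -0.294], [0.373, 0.001, -0.928]]
wrist_force: [5.6, -4.2, -7.8]
gripper_width: 0.261
gripper_force: 30.0
```

```bash
python3 -c "
from h import *
st()
for t in np.arange(.05,.45,.05):
  d=.118*((np.cos(.345-t)-np.cos(.345))*DN+(np.sin(.345-t)-np.sin(.345))*EY);print(round(t,2),(RT.T@d*1000).round(1))
"
```

```text
t 8.35 w 22.7 gf 30.0 d(DN,EY,AX)mm [ 0.5 -0.5 11.5] F(DN,EY,AX) [ -1.9   1.8 -10.1]
0.05 [-1.8  5.6  0.3]
0.1 [-3.4 11.3  0.5]
0.15 [-4.7 17.   0.7]
0.2 [-5.7 22.9  0.8]
0.25 [-6.4 28.7  0.9]
0.3 [-6.8 34.6  1. ]
0.35 [-6.9 40.5  1. ]
0.4 [-6.7 46.4  0.9]
```

The spring force matches an 11.5 mm draw, so the pin is out. Turn to about 0.40 rad while holding it.

Emit:
servo_tool --deltas '[{"tx": -1.8, "ty": 5.6, "tz": 0.3, "ax": 0, "ay": 0, "az": 0, "claw": 18}, {"tx": -3.4, "ty": 11.3, "tz": 0.5, "ax": 0, "ay": 0, "az": 0, "claw": 18}, {"tx": -4.7, "ty": 17, "tz": 0.7, "ax": 0, "ay": 0, "az": 0, "claw": 18}, {"tx": -5.7, "ty": 22.9, "tz": 0.8, "ax": 0, "ay": 0, "az": 0, "claw": 18}, {"tx": -6.4, "ty": 28.7, "tz": 0.9, "ax": 0, "ay": 0, "az": 0, "claw": 18}, {"tx": -6.8, "ty": 34.6, "tz": 1, "ax": 0, "ay": 0, "az": 0, "claw": 18}, {"tx": -6.9, "ty": 40.5, "tz": 1, "ax": 0, "ay": 0, "az": 0, "claw": 18}, {"tx": -6.7, "ty": 46.4, "tz": 0.9, "ax": 0, "ay": 0, "az": 0, "claw": 18}, {"tx": -6.7, "ty": 46.4, "tz": 0.9, "ax": 0, "ay": 0, "az": 0, "claw": 18}, {"tx": -6.7, "ty": 46.4, "tz": 0.9, "ax": 0, "ay": 0, "az": 0, "claw": 18}]'

```text
time_s: 9.18
tcp_pos: [0.5011, -0.2798, 0.1042]
ee_rot: [[0.574, -0.787, 0.227], [-0.73, -0.617, -0.293], [0.371, 0.002, -0.929]]
wrist_force: [2.6, 1.3, -10.4]
gripper_width: 0.261
gripper_force: 30.0
```

```bash
python3 -c "
from h import *
st()"
```

```text
t 9.18 w 22.7 gf 30.0 d(DN,EY,AX)mm [  8.9 -47.5  11.2] F(DN,EY,AX) [ 4.7  2.8 -9.3]
```

Emit:
servo_tool --deltas '[{"tx": 0, "ty": 0, "tz": 0, "ax": 0, "ay": 0, "az": 0, "claw": 30}, {"tx": 0, "ty": 0, "tz": 0, "ax": 0, "ay": 0, "az": 0, "claw": 30}, {"tx": 0, "ty": 0, "tz": 0, "ax": 0, "ay": 0, "az": 0, "claw": 30}, {"tx": 0, "ty": 0, "tz": 3, "ax": 0, "ay": 0, "az": 0, "claw": 30}, {"tx": 0, "ty": 0, "tz": 5, "ax": 0, "ay": 0, "az": 0, "claw": 30}, {"tx": 0, "ty": 0, "tz": 6, "ax": 0, "ay": 0, "az": 0, "claw": 30}, {"tx": 0, "ty": 0, "tz": 6, "ax": 0, "ay": 0, "az": 0, "claw": 30}]'

```text
time_s: 9.77
tcp_pos: [0.5037, -0.2825, 0.101]
ee_rot: [[0.571, -0.788, 0.231], [-0.731, -0.616, -0.295], [0.375, -0.0, -0.927]]
wrist_force: [-0.3, -0.1, -0.1]
gripper_width: 0.342
gripper_force: 0.0
```

```bash
python3 -c "
from h import *
st()
for t in np.arange(.4,.85,.04):
  d=.118*((np.cos(.385-t)-np.cos(.385-.41))*DN+(np.sin(.385-t)-np.sin(.385-.41))*EY);print(round(t,2),(RT.T@d*1000).round(1))
"
```

```text
t 9.77 w 29.8 gf 0.0 d(DN,EY,AX)mm [  7.3 -47.1   6.5] F(DN,EY,AX) [ 0.2 -0.3 -0. ]
0.4 [-0.  -1.2  0. ]
0.44 [ 0.1  3.5 -0. ]
0.48 [ 0.5  8.2 -0.1]
0.52 [ 1.  12.9 -0.1]
0.56 [ 1.7 17.6 -0.2]
0.6 [ 2.7 22.2 -0.4]
0.64 [ 3.7 26.8 -0.5]
0.68 [ 5.  31.4 -0.7]
0.72 [ 6.5 35.8 -0.9]
0.76 [ 8.1 40.3 -1.1]
0.8 [ 9.9 44.6 -1.4]
0.84 [11.9 48.9 -1.7]
```

Emit:
servo_tool --deltas '[{"tx": 0, "ty": 2, "tz": 0, "ax": 0, "ay": 0, "az": 0, "claw": 30}, {"tx": 0, "ty": 4, "tz": 0, "ax": 0, "ay": 0, "az": 0, "claw": 30}, {"tx": 0.2, "ty": 6, "tz": 0, "ax": 0, "ay": 0, "az": 0, "claw": 30}, {"tx": 0.3, "ty": 8, "tz": 0, "ax": 0, "ay": 0, "az": 0, "claw": 30}, {"tx": 0.5, "ty": 10, "tz": 0, "ax": 0, "ay": 0, "az": 0, "claw": 30}, {"tx": 0.5, "ty": 12, "tz": 0, "ax": 0, "ay": 0, "az": 0, "claw": 30}]'

```text
time_s: 10.27
tcp_pos: [0.4965, -0.2883, 0.1011]
ee_rot: [[0.574, -0.785, 0.235], [-0.728, -0.62, -0.292], [0.375, -0.004, -0.927]]
wrist_force: [4.5, 7.4, 0.1]
gripper_width: 0.341
gripper_force: 4.1
```

```bash
python3 -c "
from h import *
st()"
```

```text
t 10.27 w 29.7 gf 4.1 d(DN,EY,AX)mm [  7.1 -56.3   6.5] F(DN,EY,AX) [2.6 8.1 1.6]
```

Emit:
servo_tool --deltas '[{"tx": 0, "ty": 0, "tz": 0, "ax": 0, "ay": 0, "az": 0, "claw": 30}, {"tx": 0, "ty": 0, "tz": 0, "ax": 0, "ay": 0, "az": 0, "claw": 30}]'

```text
time_s: 10.43
tcp_pos: [0.4946, -0.2898, 0.101]
ee_rot: [[0.572, -0.787, 0.231], [-0.73, -0.616, -0.295], [0.375, -0.0, -0.927]]
wrist_force: [0.9, 1.3, 1.6]
gripper_width: 0.342
gripper_force: 1.1
```

```bash
python3 -c "
from h import *
st();st()"
```

```text
t 10.43 w 29.8 gf 1.1 d(DN,EY,AX)mm [  7.1 -58.7   6.4] F(DN,EY,AX) [-0.4  1.5  1.6]
t 10.43 w 29.8 gf 1.1 d(DN,EY,AX)mm [  7.1 -58.7   6.4] F(DN,EY,AX) [-0.4  1.5  1.6]
```

Emit:
servo_tool --deltas '[{"tx": 0.1, "ty": 1, "tz": 0, "ax": 0, "ay": 0, "az": 0, "claw": 30}, {"tx": 0.2, "ty": 2, "tz": 0, "ax": 0, "ay": 0, "az": 0, "claw": 30}, {"tx": 0.3, "ty": 3, "tz": 0, "ax": 0, "ay": 0, "az": 0, "claw": 30}, {"tx": 0.4, "ty": 4, "tz": 0, "ax": 0, "ay": 0, "az": 0, "claw": 30}, {"tx": 0.4, "ty": 4, "tz": 0, "ax": 0, "ay": 0, "az": 0, "claw": 30}, {"tx": 0.4, "ty": 4, "tz": 0, "ax": 0, "ay": 0, "az": 0, "claw": 30}]'

```text
time_s: 10.93
tcp_pos: [0.4916, -0.2927, 0.1011]
ee_rot: [[0.571, -0.788, 0.231], [-0.73, -0.616, -0.295], [0.374, -0.0, -0.927]]
wrist_force: [1.1, 3.3, 0.9]
gripper_width: 0.343
gripper_force: 1.5
```

```bash
python3 -c "
from h import *
st()"
```

```text
t 10.93 w 29.8 gf 1.5 d(DN,EY,AX)mm [  6.7 -62.9   6.3] F(DN,EY,AX) [1.2 2.9 1.7]
```

Emit:
servo_tool --deltas '[{"tx": 0.2, "ty": 1, "tz": 0, "ax": 0, "ay": 0, "az": 0, "claw": 30}, {"tx": 0.4, "ty": 2, "tz": 0, "ax": 0, "ay": 0, "az": 0, "claw": 30}, {"tx": 0.5, "ty": 3, "tz": 0, "ax": 0, "ay": 0, "az": 0, "claw": 30}, {"tx": 0.7, "ty": 4, "tz": 0, "ax": 0, "ay": 0, "az": 0, "claw": 30}, {"tx": 0.9, "ty": 5, "tz": 0, "ax": 0, "ay": 0, "az": 0, "claw": 30}, {"tx": 0.9, "ty": 5, "tz": 0, "ax": 0, "ay": 0, "az": 0, "claw": 30}, {"tx": 0.9, "ty": 5, "tz": 0, "ax": 0, "ay": 0, "az": 0, "claw": 30}]'

```text
time_s: 11.52
tcp_pos: [0.4881, -0.2965, 0.1013]
ee_rot: [[0.571, -0.788, 0.23], [-0.73, -0.616, -0.295], [0.374, 0.0, -0.927]]
wrist_force: [0.6, 3.7, 1.6]
gripper_width: 0.343
gripper_force: 1.6
```

```bash
python3 -c "
from h import *
st()"
```

```text
t 11.52 w 29.9 gf 1.6 d(DN,EY,AX)mm [  5.9 -67.9   6.1] F(DN,EY,AX) [1.4 2.8 2.7]
```

Emit:
servo_tool --deltas '[{"tx": 0.2, "ty": 1, "tz": 0, "ax": 0, "ay": 0, "az": 0, "claw": 30}, {"tx": 0.4, "ty": 2, "tz": 0, "ax": 0, "ay": 0, "az": 0, "claw": 30}, {"tx": 0.6, "ty": 3, "tz": 0, "ax": 0, "ay": 0, "az": 0, "claw": 30}, {"tx": 0.8, "ty": 4, "tz": 0, "ax": 0, "ay": 0, "az": 0, "claw": 30}, {"tx": 1, "ty": 5, "tz": 0, "ax": 0, "ay": 0, "az": 0, "claw": 30}, {"tx": 1, "ty": 5, "tz": 0, "ax": 0, "ay": 0, "az": 0, "claw": 30}, {"tx": 1, "ty": 5, "tz": 0, "ax": 0, "ay": 0, "az": 0, "claw": 30}]'

```text
time_s: 12.1
tcp_pos: [0.4838, -0.301, 0.1015]
ee_rot: [[0.57, -0.789, 0.228], [-0.731, -0.614, -0.296], [0.374, 0.002, -0.927]]
wrist_force: [0.2, 0.3, 0.2]
gripper_width: 0.347
gripper_force: 0.2
```

```bash
python3 -c "
from h import *
st()"
```

```text
t 12.1 w 30.2 gf 0.2 d(DN,EY,AX)mm [  5.  -74.1   5.8] F(DN,EY,AX) [-0.   0.3  0.2]
```

The force vanished, so the pin may have dropped. I feel on gently.

Emit:
servo_tool --deltas '[{"tx": 0.2, "ty": 1, "tz": 0, "ax": 0, "ay": 0, "az": 0, "claw": 30}, {"tx": 0.4, "ty": 2, "tz": 0, "ax": 0, "ay": 0, "az": 0, "claw": 30}, {"tx": 0.4, "ty": 2, "tz": 0, "ax": 0, "ay": 0, "az": 0, "claw": 30}, {"tx": 0.4, "ty": 2, "tz": 0, "ax": 0, "ay": 0, "az": 0, "claw": 30}]'

```text
time_s: 12.43
tcp_pos: [0.4834, -0.3016, 0.1016]
ee_rot: [[0.572, -0.787, 0.231], [-0.73, -0.617, -0.294], [0.374, -0.0, -0.927]]
wrist_force: [1.7, 3.2, -0.2]
gripper_width: 0.343
gripper_force: 1.5
```

```bash
python3 -c "
from h import *
st()
im,c,M=look('wrist','w5');np.save('M5.npy',M)
b,g,r=[im[...,k].astype(int) for k in range(3)]
m=((r>90)&(r-g>50)&(r-b>50)).astype('u1')
q,l,s,ce=cv2.connectedComponentsWithStats(m)
print([(s[k].tolist(),ce[k].round(1).tolist()) for k in range(1,q) if s[k][4]>8])
"
```

```text
t 12.43 w 29.8 gf 1.5 d(DN,EY,AX)mm [  4.8 -74.7   5.8] F(DN,EY,AX) [1.4 3.3 0.5]
[([249, 239, 52, 47, 2011], [275.2, 264.8])]
```

View pics/w5.png

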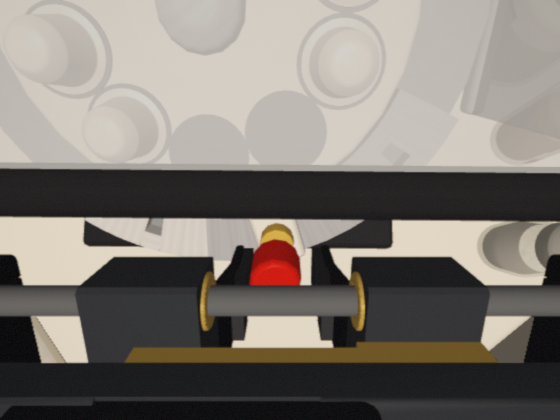

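The knob is at (275,265) against the left finger; the brass boss shows behind it at (277,237). I check whether it sits at the drawn or home height.

```bash
python3 - <<'E'
from tri import *
W=calibration('wrist');M=np.load('M5.npy')
s=sense();p=(s['tcp_pos']-G)@EY
HUB=K-.0265*AX-.118*(np.cos(.385)*DN+np.sin(.385)*EY)
c=lambda phi,d:HUB+.118*(np.cos(phi)*DN+np.sin(phi)*EY)+(.0265+d)*AX
sp=np.sin(.385)+(p+.0035)/.118;phi=np.arcsin(sp);print('t',.385-phi)
for d in(0,.004,.008):
    P=np.array([pj(W,M,c(phi,d)+12e-3*(np.cos(a)*DN+np.sin(a)*EY)+h*AX) for a in np.linspace(0,6.28,60) for h in(-.0115,.0115)])
    print(d,'box',P.min(0).round(0),P.max(0).round(0))
    print('   boss top centre',pj(W,M,c(phi,0)+(-.0165)*AX).round(0),'deck',pj(W,M,c(phi,0)-.0265*AX).round(0))
E
```

```text
t 0.615020276676949
0 box [245. 235.] [296. 302.]
   boss top centre [272. 250.] deck [272. 241.]
0.004 box [244. 239.] [296. 308.]
   boss top centre [272. 250.] deck [272. 241.]
0.008 box [243. 243.] [297. 313.]
   boss top centre [272. 250.] deck [272. 241.]
```

Emit:
servo_tool --deltas '[{"tx": 0.2, "ty": 1, "tz": 0, "ax": 0, "ay": 0, "az": 0, "claw": 30}, {"tx": 0.4, "ty": 2, "tz": 0, "ax": 0, "ay": 0, "az": 0, "claw": 30}, {"tx": 0.4, "ty": 2, "tz": 0, "ax": 0, "ay": 0, "az": 0, "claw": 30}, {"tx": 0.4, "ty": 2, "tz": 0, "ax": 0, "ay": 0, "az": 0, "claw": 30}]'

```text
time_s: 12.82
tcp_pos: [0.4813, -0.3038, 0.1018]
ee_rot: [[0.571, -0.789, 0.229], [-0.731, -0.615, -0.296], [0.374, 0.001, -0.927]]
wrist_force: [-0.6, 0.1, -0.2]
gripper_width: 0.347
gripper_force: 0.0
```

```bash
python3 - <<'E'
from tri import *
st()
c=calibration('wrist');W=c
T=np.eye(4);T[:3,:3]=[[.571,-.787,.232],[-.73,-.617,-.295],[.375,-.001,-.927]];T[:3,3]=[.5474,-.2601,.1002]
M=T@np.array(c['hand_eye'])
im=cv2.imread('pics/w4.png');b,g,r=[im[...,k].astype(int) for k in range(3)]
m=((r>90)&(r-g>50)&(r-b>50)).astype('u1');q,l,s,ce=cv2.connectedComponentsWithStats(m)
print([s[k].tolist() for k in range(1,q) if s[k][4]>8])
P=np.array([pj(W,M,K+12e-3*(np.cos(a)*DN+np.sin(a)*EY)+h*AX) for a in np.linspace(0,6.28,60) for h in(-.0115,.0115)])
print(P.min(0),P.max(0))
E
```

```text
t 12.82 w 30.2 gf 0.0 d(DN,EY,AX)mm [  4.3 -77.7   5.7] F(DN,EY,AX) [ 0.5 -0.4  0.1]
[[257, 247, 50, 39, 1767]]
[253.84978938 239.04003653] [306.6349991  307.65388999]
```

Compared with the first view, the knob's width says it is still drawn at that point, and the wheel keeps moving. Continue.

Emit:
servo_tool --deltas '[{"tx": 0.3, "ty": 1, "tz": 0, "ax": 0, "ay": 0, "az": 0, "claw": 30}, {"tx": 0.5, "ty": 2, "tz": 0, "ax": 0, "ay": 0, "az": 0, "claw": 30}, {"tx": 0.8, "ty": 3, "tz": 0, "ax": 0, "ay": 0, "az": 0, "claw": 30}, {"tx": 0.8, "ty": 3, "tz": 0, "ax": 0, "ay": 0, "az": 0, "claw": 30}, {"tx": 0.8, "ty": 3, "tz": 0, "ax": 0, "ay": 0, "az": 0, "claw": 30}, {"tx": 0.8, "ty": 3, "tz": 0, "ax": 0, "ay": 0, "az": 0, "claw": 30}]'

```text
time_s: 13.32
tcp_pos: [0.4801, -0.3057, 0.1022]
ee_rot: [[0.571, -0.788, 0.23], [-0.73, -0.616, -0.295], [0.374, 0.0, -0.927]]
wrist_force: [0.3, -0.1, 0.1]
gripper_width: 0.341
gripper_force: 0.0
```

```bash
cat > c.py <<'E'
from tri import *
def chk():
    st();s=sense();p=(s['tcp_pos']-G)@EY
    im,W,M=look('wrist');b,g,r=[im[...,k].astype(int) for k in range(3)]
    m=((r>90)&(r-g>50)&(r-b>50)).astype('u1');q,l,t,ce=cv2.connectedComponentsWithStats(m)
    print('red',[t[k].tolist() for k in range(1,q) if t[k][4]>50])
    HUB=K-.0265*AX-.118*(np.cos(.385)*DN+np.sin(.385)*EY)
    phi=np.arcsin(np.sin(.385)+(p+.0035)/.118);print('est t',round(.385-phi,3))
    for d in(0,.008):
        P=np.array([pj(W,M,HUB+.118*(np.cos(phi)*DN+np.sin(phi)*EY)+12e-3*(np.cos(a)*DN+np.sin(a)*EY)+(.0265+d+h)*AX) for a in np.linspace(0,6.28,60) for h in(-.0115,.0115)])
        print(' pred',d,P.min(0).round(0),(P.max(0)-P.min(0)).round(1))
if __name__=='__main__':chk()
E
python3 c.py
```

```text
t 13.32 w 29.7 gf 0.0 d(DN,EY,AX)mm [  3.4 -79.9   5.7] F(DN,EY,AX) [-0.2  0.2 -0. ]
red [[251, 232, 50, 54, 2230]]
est t 0.66
 pred 0 [245. 236.] [51.3 66.6]
 pred 0.008 [243. 243.] [53.8 70.3]
```

The knob's upper edge jumped 7 px, which matches an 8 mm drop, and the force is zero: the pin has dropped. I confirm with a gentle push.

Emit:
servo_tool --deltas '[{"tx": 0.3, "ty": 1, "tz": 0, "ax": 0, "ay": 0, "az": 0, "claw": 30}, {"tx": 0.5, "ty": 2, "tz": 0, "ax": 0, "ay": 0, "az": 0, "claw": 30}, {"tx": 0.8, "ty": 3, "tz": 0, "ax": 0, "ay": 0, "az": 0, "claw": 30}, {"tx": 1, "ty": 4, "tz": 0, "ax": 0, "ay": 0, "az": 0, "claw": 30}, {"tx": 1.1, "ty": 5, "tz": 0, "ax": 0, "ay": 0, "az": 0, "claw": 30}, {"tx": 1.1, "ty": 5, "tz": 0, "ax": 0, "ay": 0, "az": 0, "claw": 30}, {"tx": 1.1, "ty": 5, "tz": 0, "ax": 0, "ay": 0, "az": 0, "claw": 30}]'

```text
time_s: 13.95
tcp_pos: [0.4789, -0.3076, 0.1026]
ee_rot: [[0.574, -0.784, 0.235], [-0.728, -0.621, -0.291], [0.374, -0.004, -0.927]]
wrist_force: [2.9, 7.8, -1.8]
gripper_width: 0.343
gripper_force: 3.3
```

```bash
python3 c.py
```

```text
t 13.95 w 29.8 gf 3.3 d(DN,EY,AX)mm [  2.6 -82.    5.6] F(DN,EY,AX) [4.7 7.1 0.6]
red [[251, 233, 49, 53, 2215]]
est t 0.679
 pred 0 [244. 236.] [51.3 66.6]
 pred 0.008 [242. 244.] [53.8 70.3]
```

The wheel now meets a firm stop at 7 N with the knob at home height. Back off, open and withdraw along the axis.

Emit:
servo_tool --deltas '[{"tx": -0.5, "ty": -3, "tz": 0, "ax": 0, "ay": 0, "az": 0, "claw": 34}, {"tx": -1, "ty": -6, "tz": 0, "ax": 0, "ay": 0, "az": 0, "claw": 40}, {"tx": -1, "ty": -6.5, "tz": 0, "ax": 0, "ay": 0, "az": 0, "claw": 46}, {"tx": -1, "ty": -6.5, "tz": 0, "ax": 0, "ay": 0, "az": 0, "claw": 46}, {"tx": -2.4, "ty": -6.5, "tz": -10, "ax": 0, "ay": 0, "az": 0, "claw": 46}, {"tx": -5.2, "ty": -6.5, "tz": -30, "ax": 0, "ay": 0, "az": 0, "claw": 46}, {"tx": -8, "ty": -6.5, "tz": -50, "ax": 0, "ay": 0, "az": 0, "claw": 46}, {"tx": -10.8, "ty": -6.5, "tz": -70, "ax": 0, "ay": 0, "az": 0, "claw": 46}, {"tx": -14, "ty": -6.5, "tz": -90, "ax": 0, "ay": 0, "az": 0, "claw": 46}, {"tx": -15, "ty": -6.5, "tz": -100, "ax": 0, "ay": 0, "az": 0, "claw": 46}, {"tx": -15, "ty": -6.5, "tz": -100, "ax": 0, "ay": 0, "az": 0, "claw": 46}]'

```text
time_s: 14.92
tcp_pos: [0.4512, -0.2647, 0.1924]
ee_rot: [[0.57, -0.787, 0.235], [-0.73, -0.617, -0.295], [0.377, -0.004, -0.926]]
wrist_force: [0.1, -0.1, 0.7]
gripper_width: 0.529
gripper_force: 0.0
```

```bash
python3 - <<'E'
from tri import *
st()
im,W,M=look('wrist','w6');b,g,r=[im[...,k].astype(int) for k in range(3)]
m=((r>90)&(r-g>50)&(r-b>50)).astype('u1');q,l,t,ce=cv2.connectedComponentsWithStats(m)
print('red',[(t[k].tolist(),ce[k].round(1).tolist()) for k in range(1,q) if t[k][4]>50])
HUB=K-.0265*AX-.118*(np.cos(.385)*DN+np.sin(.385)*EY)
for t in(.64,.67,.7):
  for d in(0,.008):
    phi=.385-t
    P=np.array([pj(W,M,HUB+.118*(np.cos(phi)*DN+np.sin(phi)*EY)+12e-3*(np.cos(a)*DN+np.sin(a)*EY)+(.0265+d+h)*AX) for a in np.linspace(0,6.28,60) for h in(-.0115,.0115)])
    print(t,d,P.min(0).round(0),(P.max(0)-P.min(0)).round(1))
E
```

```text
t 14.92 w 46.0 gf 0.0 d(DN,EY,AX)mm [  1.7 -77.4 108.8] F(DN,EY,AX) [-0.5 -0.   0.5]
red [([269, 174, 31, 36, 880], [283.7, 191.7])]
0.64 0 [259. 177.] [31.9 39.3]
0.64 0.008 [259. 180.] [32.9 40.6]
0.67 0 [264. 176.] [32.  39.3]
0.67 0.008 [263. 179.] [32.9 40.6]
0.7 0 [268. 175.] [32.  39.3]
0.7 0.008 [268. 178.] [33.  40.6]
```

View pics/w6.png

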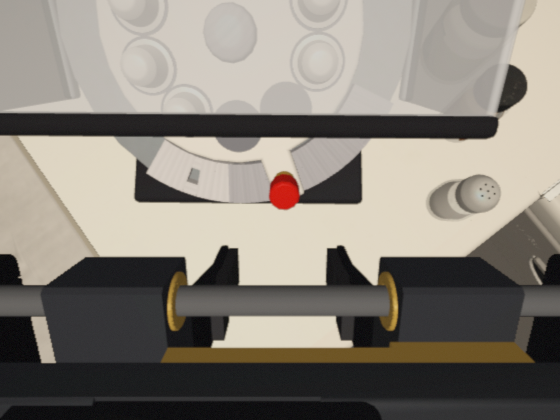

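The gripper is clear. The knob is at (284,192), at the home height predicted for an angle of about 0.69, and the salt shaker stands untouched. Hand in.

```bash
python3 -c "
from station import *
print(finish_job())"
```

```text
the job is handed in; nothing more can be done
None
```

I advanced the wheel one hole, to about 0.69 rad. The pin dropped home and held against a 7 N push; I then let go, backed clear without touching the cup, jars or shaker, and handed in about 15 s into the 42 s limit.

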